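# Lock a deep-well plate in a bench shaker

## Task

Without gripping anything, push the white deep-well plate along its rails on the shaker until it sits fully home against the end stop; then, with the fingertips, push the clamp lever round by its upright knob, past its first click, to its second stop so that the plate is locked in. Do not lift the plate or force the lever once it is there, and leave the bottle, the jar and the tip box where they stand.

Things in the scene. Friction and masses are not known exactly. Their poses are not given: they have to be found in the camera images.
- shaker: Fixed white shaker, 240 x 200 mm, its grey platform 72 mm above the bench. Place and yaw vary. Origin: centre of its underside; x points from its control panel (robot's side) to the end stop, y left, z up. Rails 12 mm high along x at y = -48 and +48 mm; end stop 16 mm high, its face at x = +84 mm. The platform's near edge is at x = -112 mm; the space before the plate is free
- plate_c (a point): Centre (half-way up) of the loose white 24-well plate, 128 (shaker x) x 85.5 (y) x 32 mm high, 0.14 to 0.28 kg, lying on the platform between the rails, 2 mm to spare each side, its axes parallel to the shaker's. It starts 20 to 45 mm short of the end stop. Its near face is 64 mm before this point; centre 88 mm, top 104 mm above the bench
- seat (a point): Fixed point of the shaker where the plate's centre lies when the plate is fully home against the end stop: shaker frame (20, 0, 88) mm
- pivot (a point): Fixed point on the upright axis of the clamp lever, right of the plate: shaker frame (20, -68, 113) mm. The lever is a flat steel bar 14 mm wide, 109 to 117 mm above the bench: a long arm with the knob and, opposite, a short hook that swings over the plate's edge as it locks (5 mm above it, not touching)
- clamp_lever (a joint): Lever angle, rad; starts near 0 = open: knob arm along shaker +x, turned 0.17 rad towards -y. Grows clockwise seen from above: the knob goes to -y, then towards the robot. Sprung rest places: 0, 0.7 (first click), 1.4 (second stop, locked: arm along shaker -y); hard end 1.42. Humps at about 0.35 and 1.05 take about 5 N at the knob; past one it snaps on, short of one it falls back
- knob_top (a point): Centre of the top of the lever's white upright knob, a round post 16 mm in diameter, 88 mm from the pivot axis, standing free from 117 to 166 mm above the bench. All else of the shaker is lower than 125 mm, so fingers may push the knob's side above that height
- bottle: Bystander: amber bottle 60 mm in diameter, 130 mm high, to the left of the shaker. Origin: centre of its underside
- jar: Bystander: small capped jar 44 mm in diameter, 55 mm high, to the right of the shaker beyond the lever. Origin: centre of its underside
- tip_box: Bystander: yellow pipette tip box 85 x 120 x 50 mm high, to the right of the shaker on the robot's side. Origin: centre of its underside
Not all that is in view belongs to the job. Of the things that look like the part that bears plate_c, the smallest one is meant.

How it is judged (in metres and radians):
On the way, in this order (a step that is already met when the one before it is completed fails the run):
1. the plate is pushed fully home against the end stop (x of plate_c in the frame of shaker above 0.0165 m), for 0.2 s.
2. the clamp lever is past its first click and at its second stop (value of joint clamp_lever above 1.3 rad), for 0.2 s.
At the end, for the whole second after the job is handed in: The clamp lever rests at its second stop (joint above 1.3 rad) and the plate lies flat between the rails, within 3.5 mm of the end stop and its centre within 6 mm of the seat point (value of joint clamp_lever above 1.3 rad and x of plate_c in the frame of shaker above 0.0165 m and distance between plate_c and seat below 0.006 m); the robot touches nothing.
It fails at once if the lever's knob is gripped or forced (over 35 N from the fingers) (contact force between the fingers and clamp_lever above 35 N).
It fails at once if the plate is lifted (its centre rises more than 8 mm) (height (world z) of plate_c above 0.096 m).
It fails at once if the bottle is moved more than 15 mm or tipped (distance of bottle from where it was at the start of the episode above 0.015 m or angle between bottle's own z axis and vertical above 0.35 rad).
It fails at once if the jar is moved more than 15 mm or tipped (distance of jar from where it was at the start of the episode above 0.015 m or angle between jar's own z axis and vertical above 0.35 rad).
It fails at once if the tip box is moved more than 15 mm (distance of tip_box from where it was at the start of the episode above 0.015 m).
It also fails if it takes over 45 s, if anything falls off the work surface, if the arm or the gripper's body presses on something with over 40 N, if the wrist force passes 120 N, or if a joint passes its speed limit or range.

## Robot

A 7-joint arm with a two-finger parallel gripper is mounted at the origin on the work surface. World frame = base frame: x ahead of the robot, y to its left, z up, the work surface at z = 0. Lengths are in mm, angles in rad, forces in N, time in s.
With the tool pointing down it reaches from about 400 to 850 mm from the base axis. Payload 6.9 kg.
Tool frame: the origin (TCP) lies on the centre line of the jaws, within the pads' length; the fingertips stand 19 mm ahead of it and the grasp point (between the pads) is the TCP; z points along the fingers, y is the line along which they close (so a half turn about z gives the same grasp; the last joint's range is limited). The gripper opens to 85 mm and grips with 20 to 120 N. Pads are 22 mm wide; open, the fingers measure 114 mm over their backs; the gripper's body (76 mm by 85 mm) begins 54 mm behind the grasp point. The pads swing forward as they close: fully open they stand 13 mm farther back than shut.
Start: joints at [-1.058, 0.507, -0.238, 1.5, 0.126, 1.149, -0.155], TCP at [247.312, 573.975, 215.075] pointing down, gripper open.
Joint ranges: [-3.08, 3.08], [-0.24, 2.05], [-1.43, 1.35], [0, 2.5], [-1.52, 4.66], [0.17, 1.96], [-2.89, 2.89]. Speed limits (rad/s): [2.39, 2.39, 3.14, 3.14, 3.14, 3.14, 3.14].

## Interface

Orientations are given as a unit quaternion [w, x, y, z].
In Python, from bench import arm gives the robot as it stands. The module is installed in compiled form; this text tells all that it offers.
- The arm moves only by the tool apply_moves, never from a script. Its argument "deltas" is a list of rows, each a list of 5 numbers: the finger opening in m, from 0 to 0.0854, then the shift along the world's x, y, z in m, then the turn about the world's z in degrees. A call has 1 to 5 rows; each row is the pose to reach, as a shift and turn from the pose commanded when the call began; what a row does not reach only later rows make up. A row lasts 1/10 s, in which the tool goes at most 50 mm and 8.59 degrees, less where a joint would pass 70% of its speed; a pose out of reach is approached as far as the arm can. A call with a gripper value outside its range is refused whole. The fingers move at their own pace and stop on an object; "newtons" is the grip in N (left out, the last holds). Time passes only in rows, so rows that repeat a pose let the fingers close. It gives the time, the measured TCP pose, the force, the opening and the grip force at its end, in the units of the state.
- arm.get_state(): the state, without advancing time (a new reading comes with each control period).
- arm.get_image(name): name is "side" or "top"; returns a dict with "img" (384x512x3 uint8, red, green, blue), "depth" (384x512 float32, mm along the optical axis (not along the pixel's ray), 0 where there is no reading), "fovy" (degrees; the focal length in pixels is half the picture's height over the tangent of half this angle, whatever the lens; pixels are square), "cx", "cy" (the principal point, pixels), "rvec" (rotation vector, rad) and "tvec" (3), from world to camera coordinates, as OpenCV has them. Camera axes: x right, y down, z forward; pixel columns grow to the right and rows downward; lengths in mm; the calibration is good to about 2 mm. A picture is of the moment at which its call begins.
- arm.close_job(): hands the job in; it is judged then, once.
The state is a dict: "time_s": time; "q": joint angles; "dq": joint speeds; "joint_torque": joint torques, N m; "ee_pos": TCP position; "eef_rot": TCP orientation; "wrist_force": force on the tool from outside, world axes, zero at the start; "moment": the same for the moment, N m; "grip_width": opening from 0.0 (shut) to 1.0 (fully open); "finger_force": force on a finger pad.
Only numpy, scipy, OpenCV 4.12 (cv2) and the standard library are available. Lean on these libraries where they do the work, as an engineer would, in place of code of your own. Each camera call takes 0.05 s, during which the arm holds its last target. There are 200 camera calls.

## Working session

There is one attempt and no reset: what is moved stays moved. The work goes in short steps, Python scripts to look and compute and a tool call to move; the robot and the scene stay as the last step left them, time stands still between calls to the robot, and variables do not carry over. Pictures are saved under pics/ and viewed, at most 10 in all, crops included, and the job is handed in when it is done.

Besides the shell and the picture viewer there is one more tool, called after ">>>" in YAML: its name, and indented under it one key for each argument. apply_moves: Moves the arm, as the interface text tells. Its arguments: {"type":"object","properties":{"deltas":{"type":"array","items":{"type":"array","items":{"type":"number"}}},"newtons":{"type":"number"}},"required":["deltas"]}

```bash
mkdir -p pics; cat > h.py <<'E'
import numpy as np, cv2
from bench import arm
def grab(n,f):
    d=arm.get_image(n); np.savez(f'pics/{f}.npz',**d)
    cv2.imwrite(f'pics/{f}.png',d['img'][:,:,::-1]); return d
def load(f): return dict(np.load(f'pics/{f}.npz'))
def cam(d):
    f=192/np.tan(np.radians(float(d['fovy']))/2); R=cv2.Rodrigues(d['rvec'])[0]; return f,R,d['tvec'].ravel()
def px2w(d,u,v,z=None):
    f,R,t=cam(d); r=np.array([(u-d['cx'])/f,(v-d['cy'])/f,1.])
    if z is None: return R.T@(r*d['depth'][int(round(v)),int(round(u))]-t)
    o=-R.T@t; w=R.T@r; return o+w*(z-o[2])/w[2]
def w2px(d,P):
    f,R,t=cam(d); c=R@np.array(P,float)+t; return c[0]/c[2]*f+d['cx'],c[1]/c[2]*f+d['cy']
E
python3 - <<'E'
from h import *
a=grab('top','t0');b=grab('side','s0')
for n,d in(('t0',a),('s0',b)):
    f,R,t=cam(d); print(f,d['cx'],d['cy'],-R.T@t,R[2])
    cv2.imwrite(f'pics/{n}b.png',cv2.resize(d['img'][:,:,::-1],(800,600),interpolation=cv2.INTER_CUBIC))
s=arm.get_state();print(s)
E
```

```text
417.4966392753986 255.84978385802515 193.40909075628346 [ 355.22519307   41.43563728 1231.1146878 ] [ 0.16534681  0.01243178 -0.98615713]
420.0126224925671 252.0053517325692 192.84820685445916 [ 343.12583562 -843.89335691  783.49046163] [ 0.16968554  0.79723135 -0.57933495]
{'time_s': 0.1, 'q': array([-1.05851049,  0.50826231, -0.2375325 ,  1.50101777,  0.12572095,
        1.14890248, -0.15479468]), 'dq': array([ 0.00030221, -0.00197777, -0.00066788, -0.00206673,  0.00105675,
       -0.00116835, -0.00090514]), 'joint_torque': array([-4.38514719e-03, -6.21841407e+01, -2.19408073e+00, -2.50202250e+01,
        1.26979983e-02,  7.94404390e-03,  9.82195616e-06]), 'ee_pos': array([247.17539782, 573.53627113, 214.316565  ]), 'eef_rot': array([-1.39188431e-04,  2.01981263e-01,  9.79389060e-01, -7.87369385e-04]), 'wrist_force': array([-0.85199799,  1.13134064,  0.42814344]), 'moment': array([ 0.00310935, -0.03335722,  0.01599733]), 'finger_force': 0.0, 'grip_width': 1.001960986015794}
```

View pics/t0b.png

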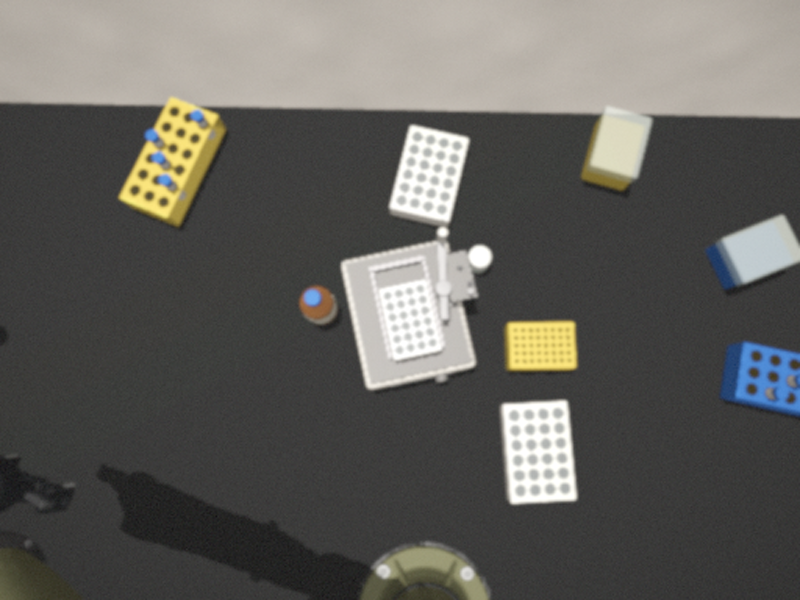

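View pics/s0b.png

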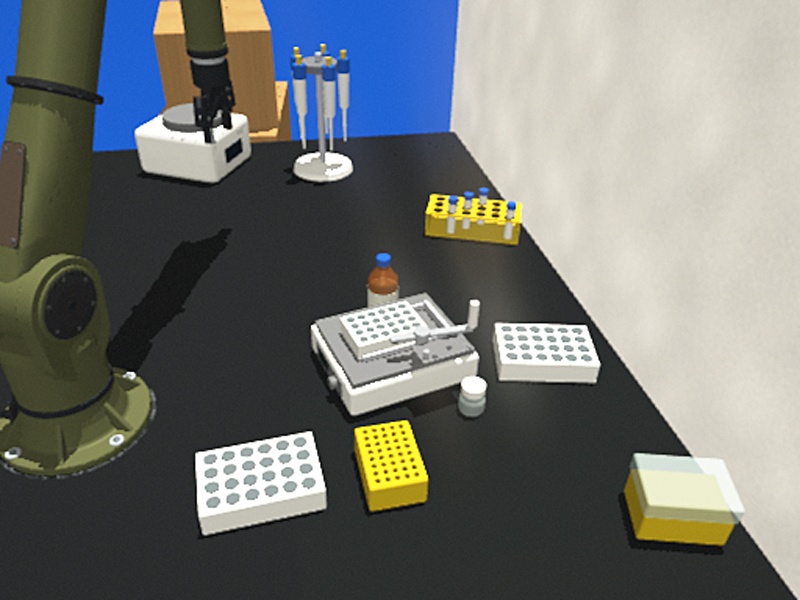

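The top view shows the shaker at about (410,315) in the enlarged picture, with the plate at (412,318), the lever pivot at (444,288) and the knob at (443,232). The bottle is at (318,305), the jar at (480,258) and the tip box at (541,345). I'll crop in closer.

```bash
python3 - <<'E'
from h import *
d=load('t0');c=d['img'][140:255,185:325,::-1]
c=cv2.resize(c,None,fx=5.5,fy=5.2,interpolation=cv2.INTER_CUBIC)
cv2.imwrite('pics/t0c.png',c);print(c.shape)
E
```

```text
(598, 770, 3)
```

View pics/t0c.png

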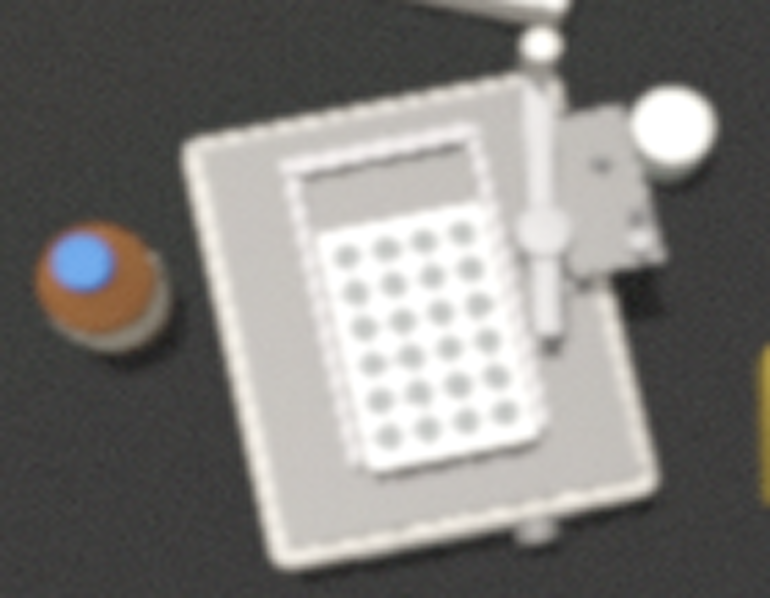

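The crop shows the plate's top corners at (318,232), (485,205), (545,435) and (375,470). The platform corners are at (187,145), (657,488) and (280,565). The lever pivot is at (545,230) and the knob top at (541,45).

```bash
python3 - <<'E'
from h import *
d=load('t0')
def P(x,y,z): return px2w(d,(x+.5)/5.5+184.5,(y+.5)/5.2+139.5,z)
pl=np.array([P(*p,104) for p in((320,236),(486,206),(543,432),(375,470))])
sh=np.array([P(*p,72) for p in((185,145),(657,490),(278,567))])
pv=P(545,230,117);kn=P(541,45,166);jar=P(673,125,55);bot=P(82,262,130);es=P(382,152,88)
tb=[px2w(d,u*.64,v*.64,50) for u,v in((508,322),(576,322),(577,370),(507,370))]
print('plate',pl.mean(0),pl.round(),'L',np.linalg.norm(pl[0]-pl[3]),np.linalg.norm(pl[1]-pl[0]))
ax=(pl[0]+pl[1]-pl[2]-pl[3]);print('yaw plate',np.degrees(np.arctan2(ax[1],ax[0])))
print('sh',sh.round(), 'centre',(sh[0]+sh[1])/2); a=sh[0]-sh[2];print('yaw',np.degrees(np.arctan2(a[1],a[0])),np.linalg.norm(a),np.linalg.norm(sh[1]-sh[2]))
print('pivot',pv,'knob',kn,np.linalg.norm((kn-pv)[:2]),'jar',jar,'bottle',bot,'endstop',es);print('tip',np.round(tb))
for yw in (8,9,10,11,12):
  y=np.radians(yw);R=np.array([[np.cos(y),-np.sin(y)],[np.sin(y),np.cos(y)]])
  o=(sh[0]+sh[1])[:2]/2; print(yw,'pivot',R.T@(pv[:2]-o),'plate',R.T@(pl.mean(0)[:2]-o),'knob',R.T@(kn[:2]-o),'jar',R.T@(jar[:2]-o),'es',R.T@(es[:2]-o),'ocorr',pv[:2]-R@[20,-68])
for u,v in((545,230),(541,45),(430,340)): print(px2w(d,(u+.5)/5.5+184.5,(v+.5)/5.2+139.5))
E
```

```text
plate [515.38883674  35.61038503 104.        ] [[567.  92. 104.]
 [585.  10. 104.]
 [466. -21. 104.]
 [444.  61. 104.]] L 126.62634506544255 84.54524184683964
yaw plate 14.172596211580261
sh [[622. 165.  72.]
 [439. -80.  72.]
 [394. 109.  72.]] centre [530.61277961  42.41727869  72.        ]
yaw 13.797852960596463 234.6168493885595 194.74452311240236
pivot [570.24511439 -19.38083021 117.        ] knob [656.10347853 -13.37976769 166.        ] 86.06783048088721 jar [643.20232156 -89.04786588  55.        ] bottle [545.46919232 206.60124869 130.        ] endstop [616.64231627  62.71109869  88.        ]
tip [[ 521. -142.   50.]
 [ 525. -266.   50.]
 [ 437. -266.   50.]
 [ 434. -140.   50.]]
8 pivot [ 30.64600118 -66.71244888] plate [-16.023121   -4.6218861] knob [116.5039841  -72.71896308] jar [  93.19741643 -145.85517051] es [88.01665699  8.12332454] ocorr [540.97598215  45.17393645]
9 pivot [ 29.47704087 -67.23713472] plate [-16.10134363  -4.34154015] knob [115.21711908 -74.74116251] jar [  90.6376983  -147.45947525] es [88.14502319  6.58598485] ocorr [539.85380396  44.65328765]
10 pivot [ 28.29910157 -67.74133948] plate [-16.17466164  -4.05987172] knob [113.89515781 -76.74059506] jar [  88.05037104 -149.01886241] es [88.24653956  5.046639  ] ocorr [538.74088325  44.11313345]
11 pivot [ 27.11254209 -68.22490957] plate [-16.2430527   -3.77696661] knob [112.53850297 -78.71665168] jar [  85.43622279 -150.53285698] es [88.32117518  3.5057559 ] ocorr [537.63755904  43.55363836]
12 pivot [ 25.91772387 -68.68769769] plate [-16.30649596  -3.492911  ] knob [111.14756781 -80.66873045] jar [  82.79604984 -152.00099778] es [88.36890731  1.96380491] ocorr [536.5441674   42.97497283]
[568.92379909 -19.00710796 123.8463274 ]
[656.45327125 -13.44349456 164.76172731]
[512.72862612  35.96066858 103.86049058]
```

>>> apply_moves:
  deltas:
    - [0, 0.015, -0.045, 0, 7.5]
    - [0, 0.03, -0.09, 0, 15]
    - [0, 0.045, -0.135, 0, 22.5]
    - [0, 0.06, -0.18, 0, 30]
    - [0, 0.075, -0.225, 0, 37.3]
  newtons: 40

```text
time_s: 0.6
ee_pos: [322.5, 346.9, 214.7]
eef_rot: [-0.0, -0.125, 0.992, -0.0]
wrist_force: [1.2, -0.0, 0.8]
grip_width: 0.146
finger_force: 0.0
```

>>> apply_moves:
  deltas:
    - [0, 0.015, -0.045, 0, 0]
    - [0, 0.03, -0.09, 0, 0]
    - [0, 0.045, -0.135, 0, 0]
    - [0, 0.06, -0.18, 0, 0]
    - [0, 0.075, -0.225, 0, 0]

```text
time_s: 1.1
ee_pos: [397.4, 122.0, 215.1]
eef_rot: [0.0, -0.122, 0.993, -0.0]
wrist_force: [1.3, 0.2, 0.5]
grip_width: -0.003
finger_force: 0.0
```

>>> apply_moves:
  deltas:
    - [0, 0.01, -0.035, 0, 0]
    - [0, 0.02, -0.07, 0, 0]
    - [0, 0.03, -0.108, 0, 0]
    - [0, 0.03, -0.108, 0, 0]
    - [0, 0.03, -0.108, 0, 0]

```text
time_s: 1.6
ee_pos: [427.1, 15.4, 214.8]
eef_rot: [-0.0, -0.121, 0.993, 0.0]
wrist_force: [0.1, -0.2, 0.5]
grip_width: -0.001
finger_force: 0.0
```

>>> apply_moves:
  deltas:
    - [0, 0, 0, -0.035, 0]
    - [0, 0, 0, -0.07, 0]
    - [0, 0, 0, -0.1, 0]
    - [0, 0, 0, -0.114, 0]
    - [0, 0, 0, -0.114, 0]

```text
time_s: 2.1
ee_pos: [425.6, 17.4, 99.4]
eef_rot: [-0.002, -0.123, 0.992, 0.0]
wrist_force: [0.6, -0.0, 0.2]
grip_width: 0.002
finger_force: 0.0
```

```bash
python3 - <<'E'
from h import *
d=grab('side','s1')
c=cv2.resize(d['img'][150:290,170:340,::-1],None,fx=4.2,fy=4.2,interpolation=cv2.INTER_CUBIC)
cv2.imwrite('pics/s1c.png',c);print(arm.get_state()['wrist_force'])
E
```

```text
[ 0.3056103   0.30065723 -0.06417489]
```

View pics/s1c.png

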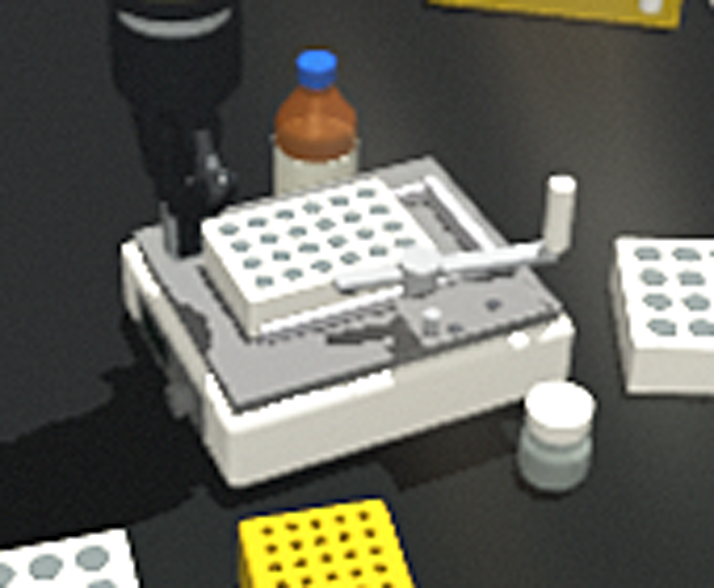

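The shut fingertips, at about (185,245) in the crop, stand on the platform just before the plate's near face. Now I push along the rails.

>>> apply_moves:
  deltas:
    - [0, 0.006, 0.0015, 0, 0]
    - [0, 0.012, 0.003, 0, 0]
    - [0, 0.018, 0.0045, 0, 0]
    - [0, 0.024, 0.006, 0, 0]
    - [0, 0.029, 0.007, 0, 0]

```text
time_s: 2.65
ee_pos: [457.2, 23.2, 101.4]
eef_rot: [0.0, -0.122, 0.993, -0.0]
wrist_force: [0.2, -0.5, -0.2]
grip_width: 0.003
finger_force: 0.0
```

>>> apply_moves:
  deltas:
    - [0, 0.003, 0.0008, 0, 0]
    - [0, 0.006, 0.0015, 0, 0]
    - [0, 0.009, 0.0023, 0, 0]
    - [0, 0.012, 0.003, 0, 0]
    - [0, 0.015, 0.0037, 0, 0]

```text
time_s: 3.15
ee_pos: [471.5, 26.7, 101.1]
eef_rot: [-0.0, -0.122, 0.993, -0.0]
wrist_force: [-0.4, 0.7, 0.5]
grip_width: 0.001
finger_force: 0.0
```

>>> apply_moves:
  deltas:
    - [0, 0.002, 0.0005, 0, 0]
    - [0, 0.003, 0.0008, 0, 0]
    - [0, 0.004, 0.001, 0, 0]
    - [0, 0.005, 0.0013, 0, 0]
    - [0, 0.006, 0.0015, 0, 0]

```text
time_s: 3.65
ee_pos: [477.3, 28.2, 101.1]
eef_rot: [-0.0, -0.122, 0.993, -0.0]
wrist_force: [0.5, -0.3, 0.1]
grip_width: 0.003
finger_force: 0.0
```

```bash
python3 - <<'E'
from h import *
d=grab('top','t1')
c=cv2.resize(d['img'][140:255,185:325,::-1],None,fx=5.5,fy=5.2,interpolation=cv2.INTER_CUBIC)
cv2.imwrite('pics/t1c.png',c);print(arm.get_state()['wrist_force'])
E
```

```text
[0.71595478 1.15388791 0.24610279]
```

View pics/t1c.png

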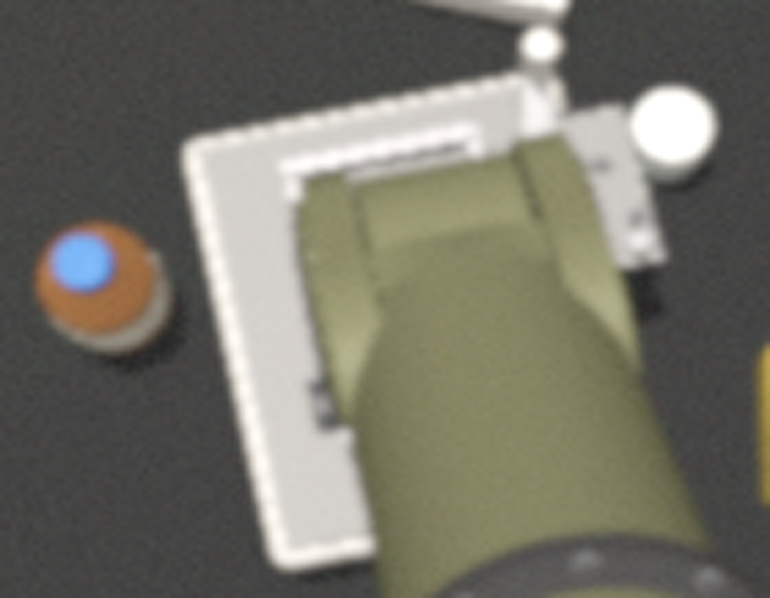

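The arm covers most of the plate, but its far edge (about y=165 in the crop) looks close to the end stop (y about 150). I'll go on gently until the force rises.

>>> apply_moves:
  deltas:
    - [0, 0.001, 0.0003, 0, 0]
    - [0, 0.002, 0.0005, 0, 0]
    - [0, 0.003, 0.0008, 0, 0]
    - [0, 0.003, 0.0008, 0, 0]

```text
time_s: 4.1
ee_pos: [480.5, 29.1, 101.1]
eef_rot: [0.0, -0.122, 0.993, 0.0]
wrist_force: [0.1, -0.2, -0.2]
grip_width: -0.001
finger_force: 0.0
```

>>> apply_moves:
  deltas:
    - [0, 0.001, 0.0003, 0, 0]
    - [0, 0.002, 0.0005, 0, 0]
    - [0, 0.002, 0.0005, 0, 0]

```text
time_s: 4.4
ee_pos: [482.5, 29.5, 101.1]
eef_rot: [0.0, -0.122, 0.993, 0.0]
wrist_force: [-0.1, 0.3, -0.9]
grip_width: -0.001
finger_force: 0.0
```

```bash
python3 - <<'E'
from h import *
d=grab('side','s2')
c=cv2.resize(d['img'][175:265,190:320,::-1],None,fx=6,fy=6,interpolation=cv2.INTER_CUBIC)
cv2.imwrite('pics/s2c.png',c)
E
```

```text
(no output)
```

View pics/s2c.png

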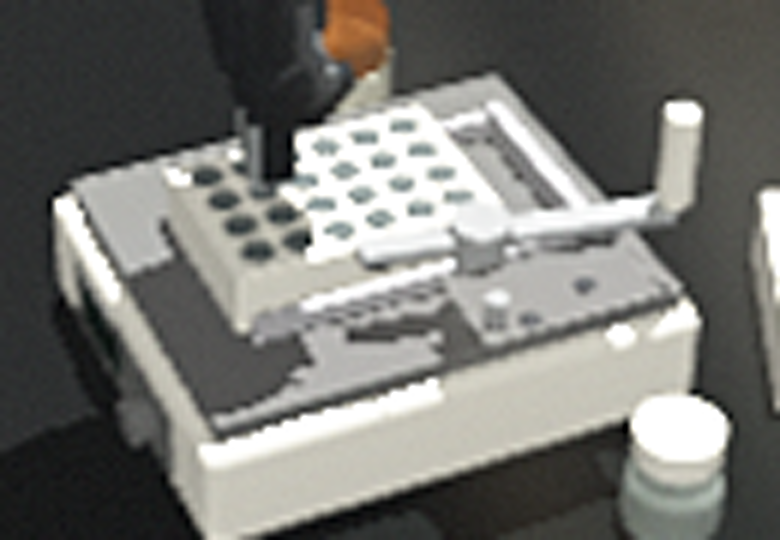

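The plate has not moved. The fingertips, at about (275,185) in the crop, stand over the plate's near wells, so they must be higher than I assumed. I'll measure their height from the depth image.

```bash
python3 - <<'E'
from h import *
for n,rng in(('s2',[(275,y) for y in range(120,216,8)]+[(255,y) for y in range(120,216,8)]),):
  d=load(n)
  for x,y in rng: print(x,y,px2w(d,190+x/6,175+y/6).round(0))
d=load('s1')
for x in (172,185):
  for y in range(200,262,8): print('s1',x,y,px2w(d,170+x/4.2,150+y/4.2).round(0))
print(arm.get_state()['ee_pos'])
E
```

```text
275 120 [480. -12. 177.]
275 128 [480.  -7. 170.]
275 136 [485.  20. 146.]
275 144 [484.  16. 144.]
275 152 [484.  14. 141.]
275 160 [484.  18. 134.]
275 168 [484.  16. 132.]
275 176 [484.  17. 126.]
275 184 [488.  39. 105.]
275 192 [488.  38. 102.]
275 200 [486.  31. 103.]
275 208 [485.  22. 105.]
255 120 [475.  16. 158.]
255 128 [476.  22. 149.]
255 136 [477.  23. 144.]
255 144 [476.  21. 141.]
255 152 [476.  19. 139.]
255 160 [476.  20. 134.]
255 168 [476.  19. 130.]
255 176 [476.  22. 124.]
255 184 [479.  40. 106.]
255 192 [478.  34. 105.]
255 200 [477.  31. 104.]
255 208 [476.  23. 105.]
s1 172 200 [419.   3. 166.]
s1 172 208 [419.   1. 162.]
s1 172 216 [419.   6. 152.]
s1 172 224 [419.   8. 145.]
s1 172 232 [419.   6. 140.]
s1 172 240 [419.   8. 132.]
s1 172 248 [418.   7. 127.]
s1 172 256 [418.   9. 119.]
s1 185 200 [425. -21. 182.]
s1 185 208 [425. -19. 175.]
s1 185 216 [424. -20. 170.]
s1 185 224 [426.   3. 147.]
s1 185 232 [426.   1. 142.]
s1 185 240 [426.   2. 136.]
s1 185 248 [426.   2. 130.]
s1 185 256 [426.  10. 118.]
[482.39979769  29.50398473 101.06804347]
```

The fingertips are really at z≈120 with the reported TCP at z=101, so the tips lie about 19 mm above the reported TCP rather than 19 mm below. xy agrees with the report. I'll back off and go lower.

>>> apply_moves:
  deltas:
    - [0, -0.025, -0.006, 0, 0]
    - [0, -0.057, -0.0142, 0, 0]
    - [0, -0.057, -0.0142, -0.01, 0]
    - [0, -0.057, -0.0142, -0.025, 0]
    - [0, -0.057, -0.0142, -0.025, 0]

```text
time_s: 4.95
ee_pos: [424.8, 15.3, 75.0]
eef_rot: [-0.001, -0.122, 0.993, 0.0]
wrist_force: [-0.0, -0.4, 0.8]
grip_width: -0.0
finger_force: 0.0
```

```bash
python3 - <<'E'
from h import *
d=grab('side','s3')
f,R,t=cam(d)
ee=arm.get_state()['ee_pos'];print(ee,arm.get_state()['wrist_force'])
v,u=np.mgrid[:384,:512];D=d['depth']
P=np.stack([(u-d['cx'])/f*D,(v-d['cy'])/f*D,D],-1)-t;P=P@R
m=(D>0)&(np.hypot(P[...,0]-ee[0],P[...,1]-ee[1])<22)&(d['img'].max(-1)<90)&(P[...,2]>76)
q=P[m];z=q[:,2];print(len(q),np.percentile(z,[0,1,3,5,10]),q[z<z.min()+12].round())
E
```

```text
[425.2110641   15.34555732  75.62292288] [-0.09123998 -0.45577717 -0.63356527]
177 [ 94.04240793  99.96587969 102.16104505 103.51899406 107.6698067 ] [[420.   9. 103.]
 [425.   4. 106.]
 [428.   6. 104.]
 [430.   6. 104.]
 [433.   5. 104.]
 [435.   3. 105.]
 [420.   4. 103.]
 [427.   2. 104.]
 [430.   2. 103.]
 [432.   1. 104.]
 [435.   5. 101.]
 [422.   3. 101.]
 [424.   1. 102.]
 [427.   0. 102.]
 [430.   5.  98.]
 [422.   7.  94.]]
```

>>> apply_moves:
  deltas:
    - [0, 0, 0, -0.006, 0]
    - [0, 0, 0, -0.01, 0]
    - [0, 0.006, 0.0015, -0.01, 0]
    - [0, 0.012, 0.003, -0.01, 0]
    - [0, 0.018, 0.0045, -0.01, 0]

```text
time_s: 5.5
ee_pos: [443.8, 19.9, 66.2]
eef_rot: [-0.0, -0.122, 0.993, -0.0]
wrist_force: [-2.0, -1.1, 1.6]
grip_width: 0.002
finger_force: 1.3
```

>>> apply_moves:
  deltas:
    - [0, 0.004, 0.001, 0, 0]
    - [0, 0.008, 0.002, 0, 0]
    - [0, 0.012, 0.003, 0, 0]
    - [0, 0.016, 0.004, 0, 0]
    - [0, 0.02, 0.005, 0, 0]

```text
time_s: 6.0
ee_pos: [463.7, 24.9, 66.1]
eef_rot: [0.0, -0.122, 0.993, -0.0]
wrist_force: [-1.6, 0.6, 0.8]
grip_width: 0.002
finger_force: 0.9
```

Now it is in contact, at about 1.5 N. I'll keep pushing to the stop.

>>> apply_moves:
  deltas:
    - [0, 0.003, 0.0008, 0, 0]
    - [0, 0.006, 0.0015, 0, 0]
    - [0, 0.008, 0.002, 0, 0]
    - [0, 0.01, 0.0025, 0, 0]
    - [0, 0.012, 0.003, 0, 0]

```text
time_s: 6.5
ee_pos: [475.4, 27.8, 66.1]
eef_rot: [-0.0, -0.122, 0.993, -0.0]
wrist_force: [-2.1, -0.5, 0.7]
grip_width: 0.001
finger_force: 0.9
```

>>> apply_moves:
  deltas:
    - [0, 0.001, 0.0003, 0, 0]
    - [0, 0.002, 0.0005, 0, 0]
    - [0, 0.003, 0.0008, 0, 0]

```text
time_s: 6.8
ee_pos: [477.2, 28.3, 66.0]
eef_rot: [-0.001, -0.122, 0.993, -0.0]
wrist_force: [-6.9, -1.6, 6.7]
grip_width: -0.001
finger_force: 3.5
```

>>> apply_moves:
  deltas:
    - [0, 0.001, 0.0003, 0, 0]
    - [0, 0.001, 0.0003, 0, 0]
    - [0, 0.001, 0.0003, 0, 0]

```text
time_s: 7.1
ee_pos: [477.2, 28.3, 65.8]
eef_rot: [-0.002, -0.122, 0.993, -0.0]
wrist_force: [-7.2, -2.9, 5.2]
grip_width: -0.0
finger_force: 3.7
```

>>> apply_moves:
  deltas:
    - [0, -0.02, -0.005, 0, 0]
    - [0, -0.02, -0.005, 0.04, 0]
    - [0, -0.02, -0.005, 0.09, 0]
    - [0, -0.02, -0.005, 0.14, 0]
    - [0, -0.02, -0.005, 0.16, 0]

```text
time_s: 7.6
ee_pos: [461.8, 24.3, 230.9]
eef_rot: [0.004, -0.122, 0.993, -0.0]
wrist_force: [0.4, 0.4, -0.5]
grip_width: 0.001
finger_force: 0.0
```

```bash
python3 - <<'E'
from h import *
d=grab('side','s4')
c=cv2.resize(d['img'][175:265,190:320,::-1],None,fx=6,fy=6,interpolation=cv2.INTER_CUBIC)
cv2.imwrite('pics/s4c.png',c)
for s in((20,-68,113),):pass
y=np.radians(14);Rz=np.array([[np.cos(y),-np.sin(y)],[np.sin(y),np.cos(y)]])
o=np.array([532,42.])
# lever way-points: knob position per theta (world), finger TCP stand-off 24 behind the tangent
pv=np.array([569.,-19.])
for th in(-.3,0,.2,.4,.6,.8,1,1.2,1.3,1.4):
    p=.17+th; k=pv+Rz@(88*np.array([np.cos(p),-np.sin(p)])); tg=Rz@np.array([-np.sin(p),-np.cos(p)])
    print(th,k.round(),(k-22.5*tg).round(), 'far',(k-40*tg).round())
E
```

```text
-0.3 [651.  13.] [643.  34.] far [636.  50.]
0 [657. -12.] [655.  10.] far [654.  27.]
0.2 [656. -30.] [659.  -8.] far [661.  10.]
0.4 [652. -47.] [660. -26.] far [665.  -9.]
0.6 [645. -63.] [656. -44.] far [665. -29.]
0.8 [635. -77.] [650. -61.] far [661. -47.]
1 [622. -89.] [640. -76.] far [654. -65.]
1.2 [607. -98.] [627. -89.] far [643. -81.]
1.3 [ 599. -102.] [620. -94.] far [636. -88.]
1.4 [ 590. -104.] [612. -99.] far [629. -95.]
```

View pics/s4c.png

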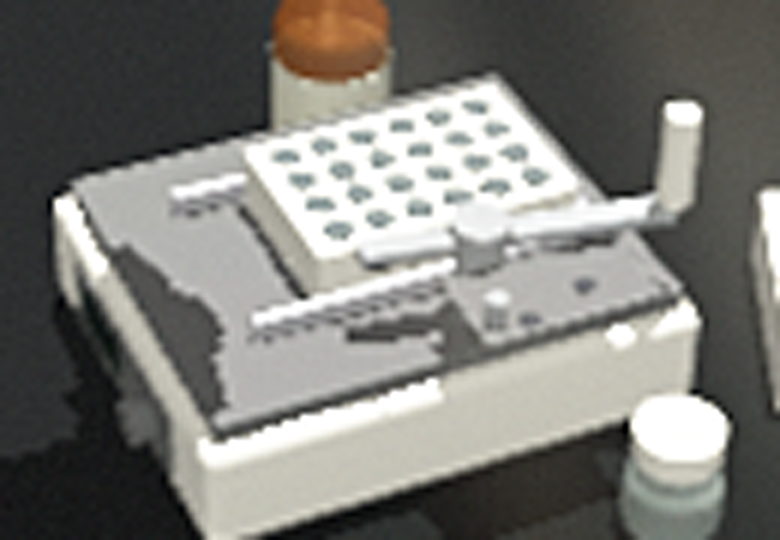

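The plate now sits against the end stop: its far edge, about (490,75)–(580,190) in the crop, covers the gap. Next I move over beside the knob, on its inner side.

>>> apply_moves:
  deltas:
    - [0, 0.045, 0.002, 0, 0]
    - [0, 0.09, 0.006, 0, 0]
    - [0, 0.135, 0.01, 0, 0]
    - [0, 0.175, 0.012, 0, 0]
    - [0, 0.194, 0.012, 0, 0]

```text
time_s: 8.15
ee_pos: [656.6, 36.4, 224.8]
eef_rot: [0.001, -0.122, 0.993, 0.0]
wrist_force: [-0.4, 0.6, -0.2]
grip_width: -0.003
finger_force: 0.0
```

>>> apply_moves:
  deltas:
    - [0, 0, 0, -0.04, 0]
    - [0, 0, 0, -0.08, 0]
    - [0, 0, 0, -0.105, 0]
    - [0, 0, 0, -0.105, 0]

```text
time_s: 8.55
ee_pos: [651.1, 35.7, 116.7]
eef_rot: [-0.003, -0.122, 0.993, 0.0]
wrist_force: [0.4, -0.7, -0.3]
grip_width: -0.001
finger_force: 0.0
```

```bash
python3 - <<'E'
from h import *
d=grab('side','s5')
c=cv2.resize(d['img'][150:250,230:350,::-1],None,fx=5.5,fy=5.5,interpolation=cv2.INTER_CUBIC)
cv2.imwrite('pics/s5c.png',c);s=arm.get_state();print(s['ee_pos'],s['wrist_force'],s['q'])
E
```

```text
[652.6046825   35.90737324 119.44401674] [ 0.03900501 -0.32812924  0.82277454] [ 0.00165326  0.6307634  -0.16100385  1.54413423  0.11381524  0.97891171
  1.62241599]
```

View pics/s5c.png

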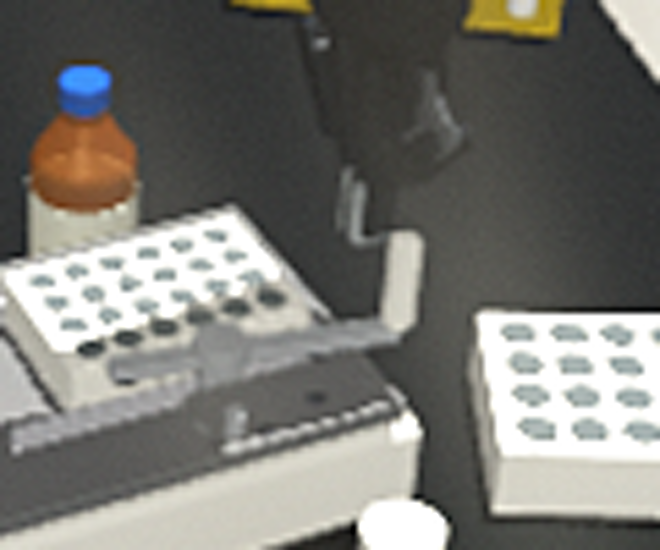

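The fingertips hang at about (365,240) in the crop, behind the knob at (403,270) and about level with its upper part. Now I push the knob round along its arc.

>>> apply_moves:
  deltas:
    - [0, 0.001, -0.012, 0, 0]
    - [0, 0.002, -0.022, 0, 0]
    - [0, 0.003, -0.028, 0, -2]
    - [0, 0.004, -0.034, 0, -5]
    - [0, 0.006, -0.042, 0, -10]

```text
time_s: 9.1
ee_pos: [660.4, -4.7, 122.8]
eef_rot: [0.002, -0.033, 0.999, 0.001]
wrist_force: [-1.8, 5.5, 2.8]
grip_width: -0.0
finger_force: 2.9
```

>>> apply_moves:
  deltas:
    - [0, 0.001, -0.005, 0, -3]
    - [0, 0.001, -0.01, 0, -7]
    - [0, 0.001, -0.015, 0, -11]
    - [0, 0.001, -0.02, 0, -14]

```text
time_s: 9.5
ee_pos: [661.6, -25.8, 122.7]
eef_rot: [0.002, 0.089, 0.996, 0.001]
wrist_force: [0.9, 1.1, -0.2]
grip_width: 0.001
finger_force: 0.5
```

>>> apply_moves:
  deltas:
    - [0, -0.002, -0.009, 0, -6]
    - [0, -0.005, -0.018, 0, -12]
    - [0, -0.008, -0.027, 0, -18]
    - [0, -0.012, -0.035, 0, -23]

```text
time_s: 9.9
ee_pos: [649.5, -61.6, 122.4]
eef_rot: [0.002, 0.287, 0.958, 0.001]
wrist_force: [3.8, 2.9, -1.7]
grip_width: 0.001
finger_force: 1.9
```

>>> apply_moves:
  deltas:
    - [0, -0.005, -0.008, 0, -6]
    - [0, -0.01, -0.015, 0, -11]
    - [0, -0.016, -0.021, 0, -17]
    - [0, -0.022, -0.027, 0, -22]

```text
time_s: 10.3
ee_pos: [627.3, -89.0, 122.4]
eef_rot: [0.001, 0.465, 0.886, 0.001]
wrist_force: [0.0, 0.1, -0.3]
grip_width: -0.0
finger_force: 0.0
```

The force fell to zero, so the lever should have snapped on. I'll back off, raise and check.

>>> apply_moves:
  deltas:
    - [0, 0.02, 0.015, 0, 0]
    - [0, 0.03, 0.02, 0.03, 0]
    - [0, 0.03, 0.03, 0.08, 0]
    - [0, 0.03, 0.07, 0.11, 0]
    - [0, 0.03, 0.11, 0.11, 0]

```text
time_s: 10.8
ee_pos: [659.2, 20.4, 237.9]
eef_rot: [0.005, 0.464, 0.886, 0.003]
wrist_force: [1.7, -0.5, -0.2]
grip_width: -0.001
finger_force: 0.0
```

```bash
python3 - <<'E'
from h import *
d=grab('side','s6');grab('top','t6')
c=cv2.resize(d['img'][160:275,190:330,::-1],None,fx=5.2,fy=5.2,interpolation=cv2.INTER_CUBIC)
cv2.imwrite('pics/s6c.png',c)
E
```

```text
(no output)
```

View pics/s6c.png

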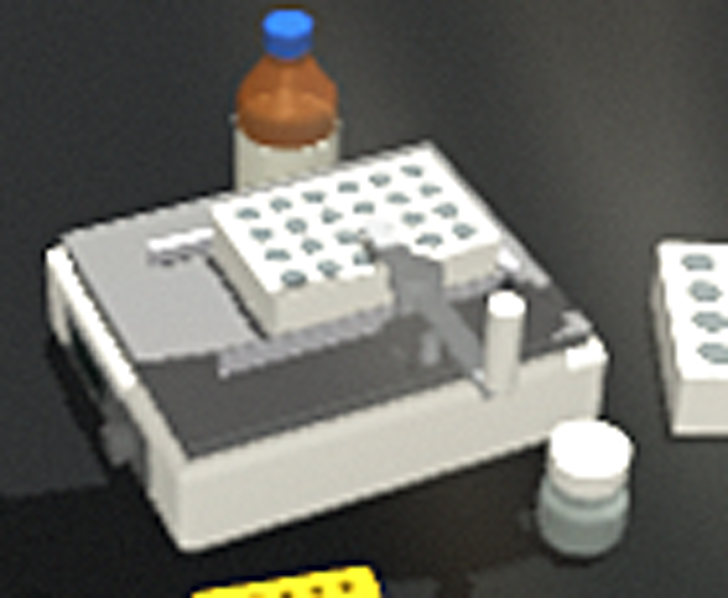

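The lever now points across with its hook over the plate. The knob top is at (507,303) in the crop, the pivot is near (412,270), and the plate's near-left corner is at (213,210). I'll work out the lever angle and the plate position.

```bash
python3 - <<'E'
from h import *
d=load('s6');k=px2w(d,190+507/5.2,160+303/5.2,166);k0=px2w(load('s4'),190+684/6,175+107/6,166)
a=lambda p:np.arctan2(p[1]+19,p[0]-569)
print(k,k0,'theta',a(k0)-a(k),'dist',np.hypot(k[0]-569,k[1]+19))
c=[px2w(d,190+x/5.2,160+y/5.2,104) for x,y in((213,210),(277,300),(498,240),(425,148))];print(np.round(c),np.mean(c,0))
for e in(20,14,17): 
  y=np.radians(14);print(e,[532+e*np.cos(y),42+e*np.sin(y)])
E
```

```text
[ 586.03464477 -109.0524279   166.        ] [654.68268263 -16.38488266 166.        ] theta 1.414353210048505 dist 91.64943476263265
[[479.  66. 104.]
 [498. -13. 104.]
 [619.  16. 104.]
 [602. 103. 104.]] [549.55512066  42.77360029 104.        ]
20 [np.float64(551.40591452552), np.float64(46.83843791199335)]
14 [np.float64(545.584140167864), np.float64(45.38690653839535)]
17 [np.float64(548.4950273466919), np.float64(46.11267222519435)]
```

```bash
python3 -c "
from bench import arm
print(arm.close_job())"
```

```text
the job is handed in; nothing more can be done
None
```

I pushed the plate to its end stop (push force rose to about 7 N there) and the lever measured about 1.41 rad, its locked second stop; the job is handed in, but no verdict was returned.

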